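# Seat the keyed spindle in the drive hub and hold it home

## Task

Take the keyed spindle (the one with the flat-sided bar head, not the round-knobbed one) out of the grey storage block and lower it upright into the hub of the drive unit until its keys stop on the step inside. The keyways down there can hardly be seen: feel for them by turning the spindle until the keys slip in, then push it fully home against the spring ejector, shoulder flat on the hub's rim. Finish while still gripping the spindle and pressing it home, so that a colleague can tighten the clamp screw; leave the other spindle and the brown bottle, the beaker, the dish and the small carton where they stand.

Things in the scene. Friction and masses are not known exactly. Their poses are not given: they have to be found in the camera images.
- spindle_grip (a point): Centre of the black bar head of the keyed steel spindle (loose, 0.2 to 0.33 kg, upright in one of the block's two holes). The head is 40 mm long (own x), 24 mm thick (own y, the two flats to grip) and 42 mm high (own z, up); it stands on a round shoulder disc 40 mm across and 4 mm thick, whose top lies 21 mm below this point. A half turn of the spindle makes no difference.
- spindle_shoulder (a point): Centre of the underside of that shoulder disc, 25 mm below spindle_grip, same axes. It lies on the block's top at the start and on the hub's rim when the spindle is home. Below it runs a round shank, 18 mm across and 54 mm long, tapered over its last 7 mm to 10 mm across at the tip.
- spindle_keys (a point): Point on the spindle's axis level with the lower edges of its keys, 42 mm below spindle_shoulder (67 mm below spindle_grip, 12 mm above the tip), same axes. Two opposite keys, 6 mm wide, rounded below, stick out of the shank along own +x and -x, in line with the long side of the bar head, to 28 mm across.
- arbor_grip (a point): centre of the round black knob (32 mm across, 42 mm high) of the other spindle, which has no keys; it is otherwise the same size, its top 46 mm above the block; it stands loose in the other hole and stays there, so carry the keyed one well over it or round it.
- block: fixed grey plastic storage block, 74 mm (own x) by 184 mm (own y) by 62 mm high; origin under its centre. Two upright through holes, 32 mm across, at own y = +45 and -45 mm; a spindle hangs in each with its disc on the block's top. Which spindle is in which hole varies.
- drive_unit: Fixed white housing with an upright hub; origin on the hub's axis, on the worktop, z up. 146 mm long (own x, from -56 to +90 mm), 100 mm wide (own y), 49 mm high; a low grey cover on top at +x (to 57 mm). An aluminium hub collar, 56 mm across, with a toothed ring, rises out of it to 72 mm above the worktop.
- hub_mouth (a point): Centre of the hub's open mouth, level with its rim, on the drive unit's axis and with its axes, 72 mm above the worktop. Below it a round chamber 32 mm across goes down 20 mm to a step. With the keys on the step the spindle's disc stands 22 mm above the rim; with the keys in the keyways it goes down until the disc lies on the rim.
- hub_step (a point): Centre of the flat step inside the hub, 20 mm below the rim, axes of the drive unit. In the step are a 20.6 mm bore and two opposite keyways, 9.2 mm wide, to 31 mm across. Their line is turned by an unknown fixed angle, up to 0.7 rad (40 deg) either side of own x, the long direction of the housing. The keys drop in when within about 0.1 rad of it.
- ejector (a joint): travel (m) of the spring ejector, a brass plunger at the bottom of the bore, 0 when free and about 0.010 when the spindle is home. The spindle's nose meets it when the disc is still 10 mm above the rim; it pushes back with 5 N at first and 11 N when home, and lifts the spindle again if that is let go.
- amber_bottle: bystander: brown bottle with white cap, 46 mm across, 105 mm high, standing behind the work; origin at its foot, z up.
- beaker: bystander: empty glass beaker, 65 to 70 mm across, 85 mm high, to the left; origin at its foot, z up.
- dish: bystander: Petri dish, 89 mm across, 15 mm high, to the right; origin at its underside.
- cover_carton: bystander: small carton 50x50x22 mm behind the work.
Mind the look-alikes: they are no part of the job. What is shaped like the part that bears spindle_grip but green or pink is not meant.

How it is judged (in metres and radians):
On the way, in this order (a step that is already met when the one before it is completed fails the run):
1. the keyed spindle is drawn out of the storage block in the gripper (z of spindle_shoulder in the frame of block above 0.118 m and contact force between the fingers and spindle above 2 N), for 0.1 s.
2. its shank is in the hub's mouth, upright (z of spindle_shoulder in the frame of hub_mouth below 0.04 m and horizontal distance between spindle_shoulder and hub_mouth below 0.006 m and angle between spindle_shoulder's own z axis and vertical below 0.12 rad), for 0.05 s.
At the end, for the whole second after the job is handed in: The keyed spindle stands in the hub with its keys in the keyways and its shoulder within 2.5 mm of the rim, centred within 4 mm, upright within 0.08 rad, the ejector held down by more than 7 mm, and the fingers still grip it (more than 2 N), at rest (z of spindle_shoulder in the frame of hub_mouth below 0.0025 m and horizontal distance between spindle_shoulder and hub_mouth below 0.004 m and angle between spindle_shoulder's own z axis and vertical below 0.08 rad and value of joint ejector above 0.007 m and contact force between the fingers and spindle above 2 N and linear speed of spindle below 0.02 m/s); the arm keeps its last pose, push and grip.
It fails at once if the round-knobbed spindle is moved from its place by more than 15 mm (distance of arbor_grip from where it was at the start of the episode above 0.015 m).
It fails at once if a bystander is knocked away by more than 30 mm (distance of any of amber_bottle, beaker, dish, cover_carton from where it was at the start of the episode above 0.03 m).
It also fails if it takes over 54 s, if anything falls off the work surface, if the arm or the gripper's body presses on something with over 40 N, if the wrist force passes 120 N, or if a joint passes its speed limit or range.

## Robot

A 6-joint arm with a two-finger parallel gripper is mounted at the origin on a cart in front of the work surface, level with it; the furniture and walls round the work are solid. World frame = base frame: x ahead of the robot, y to its left, z up, the work surface at z = 0. Lengths are in mm, angles in rad, forces in N, time in s.
With the tool pointing down it reaches from about 350 to 975 mm from the base axis. Payload 7.1 kg.
Tool frame: the origin (TCP) lies midway between the tips of the shut fingers; the grasp point (between the pads) lies ctrl.grip_point_offset behind it (ctrl.grip_point_offset is the distance from the TCP to the grasp point, in mm); z points along the fingers, y is the line along which they close (so a half turn about z gives the same grasp; the last joint's range is limited). The gripper opens to 88 mm and grips with 3 to 60 N. Pads are 20 mm wide; open, the fingers measure 115 mm over their backs; the gripper's body (75 mm by 178 mm) begins 61 mm behind the grasp point.
Start: joints at [1.117, 0.423, 1.63, -0, 1.089, -0.019], TCP at [263.236, 566.844, 222.675] pointing down, gripper open.
Joint ranges: [-3, 3], [-0.9, 2.11], [0.09, 2.58], [-1.31, 4.45], [0.11, 2.69], [-2.54, 2.54]. Speed limits (rad/s): [2.39, 2.39, 3.01, 3.14, 3.14, 3.14].

## Interface

Orientations are given as a rotation vector (axis times angle).
In Python, from workcell import ctrl, get_image, close_job, finder gives the robot as it stands.
- The arm moves only by the tool servo_tool, never from a script. Its argument "deltas" is a list of rows, each a list of 2 entries, a list of its own where there are three numbers: the shift along the tool's x, y, z in mm, then the turn, a rotation vector about the tool's x, y, z in rad. A call has 1 to 5 rows; each row is the pose to reach, as a shift and turn from the pose commanded when the call began, along the tool's axes at that moment; what a row does not reach only later rows make up. A row lasts 1/12 s, in which the tool goes at most 41.7 mm and 7.16 degrees, less where a joint would pass 70% of its speed; a pose out of reach is approached as far as the arm can. A call with a gripper value outside its range is refused whole. "grip" is the closure, from -1 (fully open) to 1 (shut), so that 0 is half open, set as the call begins (left out, the last holds). The fingers move at their own pace and stop on an object; the grip force is fixed at half the most. Time passes only in rows, so rows that repeat a pose let the fingers close. It gives the time, the measured TCP pose, the force, the opening and the grip force at its end, in the units of the state.
- ctrl.get_obs(): the state, without advancing time (a new reading comes with each control period).
- get_image(name): name is "scene" or "top" or "wrist"; returns a dict with "frame" (384x512x3 uint8, blue, green, red), "depth" (384x512 float32, mm along the optical axis (not along the pixel's ray), 0 where there is no reading), "K" (3x3 intrinsics, pixels), "pose" (4x4, takes a point from camera to world coordinates). Camera axes: x right, y down, z forward; pixel columns grow to the right and rows downward; lengths in mm; the calibration is good to about 2 mm. A picture is of the moment at which its call begins.
- close_job(): hands the job in; it is judged then, once.
Trained networks look in a picture, given as the dict that the camera call returned (one of the last four; its "shot" number tells which), for a name from the list of things; names that differ only in an ending like _2 or _b are one class to them, and where a whole thing is asked for, a point or a joint stands for the part that bears it (a point fixed in the world has none). Each returns a list of dicts, best first, with "score" (0 to 1); they miss things now and then, are a little off and sometimes report something else, mostly with a low value. They report only what shows in the picture. A call takes as long as a camera call. They do not tell look-alikes from the thing itself.
- finder.search_frame(query, picture): "rect" ([centre column, centre row, width, height] as shares, 0 to 1, of the picture: columns of its width, rows of its height, round what is visible of it).
- finder.silhouettes(query, picture): "mask" (384x512 bool, what is visible of it) and "rect" ([centre column, centre row, width, height] as shares, 0 to 1, of the picture: columns of its width, rows of its height, round what is visible of it).
The state is a dict: "t": time; "qpos": joint angles; "qvel": joint speeds; "joint_torque": joint torques, N m; "ee_pos": TCP position; "orientation": TCP orientation; "ft_force": force on the tool from outside, world axes, zero at the start; "moment": the same for the moment, N m; "width": finger opening in mm; "grasp_force": force on a finger pad.
Only numpy, scipy, OpenCV 4.12 (cv2) and the standard library are available. Lean on these libraries where they do the work, as an engineer would, in place of code of your own. Each camera call takes 0.05 s, during which the arm holds its last target. There are 200 camera calls.

## Working session

There is one attempt and no reset: what is moved stays moved. The work goes in short steps, Python scripts to look and compute and a tool call to move; the robot and the scene stay as the last step left them, time stands still between calls to the robot, and variables do not carry over. Pictures are saved under pics/ and viewed, at most 10 in all, crops included, and the job is handed in when it is done.

Besides the shell and the picture viewer there is one more tool, called after "Emit:" as a command line: name --argument value ..., lists and objects as JSON in quotes. servo_tool: Moves the arm, as the interface text tells. Its arguments: {"type":"object","properties":{"deltas":{"type":"array","items":{"type":"array"}},"grip":{"type":"number"}},"required":["deltas"]}

```bash
mkdir -p pics; cat > h.py <<'E'
import numpy as np, cv2
from workcell import ctrl, get_image, close_job, finder
from scipy.spatial.transform import Rotation as R
def cloud(p):
    d=p["depth"]; K=p["K"]; v,u=np.mgrid[:d.shape[0],:d.shape[1]]
    c=np.stack([(u-K[0,2])/K[0,0]*d,(v-K[1,2])/K[1,1]*d,d],-1)
    w=c@p["pose"][:3,:3].T+p["pose"][:3,3]; w[d==0]=np.nan
    return w
def tool():
    o=ctrl.get_obs(); return np.array(o["ee_pos"]),R.from_rotvec(o["orientation"]),o
E
python3 - <<'E'
from h import *
p,r,o=tool(); print(o["t"],p,r.as_matrix().round(3),ctrl.grip_point_offset,o["width"])
a=get_image("top"); b=get_image("scene")
cv2.imwrite("pics/a.png",np.hstack([cv2.resize(a["frame"],(400,300)),cv2.resize(b["frame"],(400,300))]))
cv2.imwrite("pics/top.png",cv2.resize(a["frame"],(800,600)))
w=cloud(a)
for q in ["spindle_grip","arbor_grip","block","drive_unit"]:
    for s in finder.silhouettes(q,a)[:4]:
        m=s["mask"]; x=w[m]; x=x[~np.isnan(x[:,0])]
        print(q,round(s["score"],2),(np.array(s["rect"])*[512,384,512,384]).round(),np.median(x,0).round(1),np.percentile(x[:,2],97).round(1))
E
```

```text
0.0 [262.99312994 566.36358392 221.88899842] [[-0.907  0.421 -0.001]
 [ 0.421  0.907 -0.001]
 [ 0.    -0.002 -1.   ]] 18.700000000000003 87.93842428399793
spindle_grip 0.66 [196. 185.  11.  13.] [549.7 214.3 106.7] 116.0
spindle_grip 0.54 [167. 184.   8.   8.] [547.8 320.6 100.6] 107.5
spindle_grip 0.52 [171. 210.  17.  13.] [464.5 303.   97.7] 107.4
block 0.68 [211. 187.  57.  26.] [541.9 168.   63.2] 71.5
drive_unit 0.61 [305. 193.  29.  44.] [ 519.9 -168.2   54.2] 75.9
```

View pics/top.png

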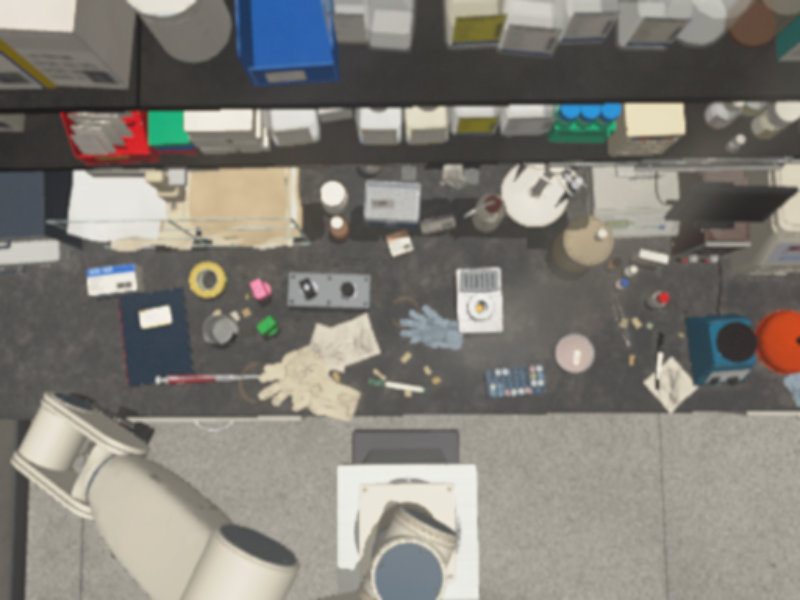

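```bash
python3 - <<'E'
from h import *
a=get_image("top"); w=cloud(a)
cv2.imwrite("pics/crop.png",cv2.resize(a["frame"][150:235,120:340],(792,306),interpolation=cv2.INTER_CUBIC))
def fit(m,lo,hi):
    k=m&(w[...,2]>lo)&(w[...,2]<hi); x=w[k][:,:2].astype(np.float32)
    return k.sum(),cv2.minAreaRect(x),x.mean(0)
v,u=np.mgrid[:384,:512]
box=lambda x0,x1,y0,y1:(u>=x0)&(u<x1)&(v>=y0)&(v<y1)
print("block",fit(box(178,245,165,205),56,68))
print("headL",fit(box(180,211,165,205),92,125)); print("headR",fit(box(211,240,165,205),92,125))
print("house",fit(box(285,330,165,220),43,53)); print("hub",fit(box(285,330,165,220),66,80))
s=get_image("scene"); cv2.imwrite("pics/scene.png",cv2.resize(s["frame"],(800,600)))
E
```

```text
block (np.int64(741), ((547.6475830078125, 171.74710083007812), (184.54873657226562, 75.01570129394531), 87.2378921508789), array([546.57666, 169.59096], dtype=float32))
headL (np.int64(86), ((549.1683349609375, 216.0426025390625), (39.85643768310547, 24.60316276550293), 26.000795364379883), array([548.688  , 215.63515], dtype=float32))
headR (np.int64(67), ((544.3724365234375, 125.66381072998047), (28.408437728881836, 27.91495132446289), 0.3967188894748688), array([544.22736 , 125.797066], dtype=float32))
house (np.int64(462), ((522.3011474609375, -169.80624389648438), (145.99623107910156, 100.58280944824219), 1.3437527418136597), array([ 506.2073 , -169.65002], dtype=float32))
hub (np.int64(151), ((532.2604370117188, -172.42123413085938), (115.49700164794922, 79.76315307617188), 6.652429580688477), array([ 508.13052, -170.49402], dtype=float32))
```

View pics/crop.png

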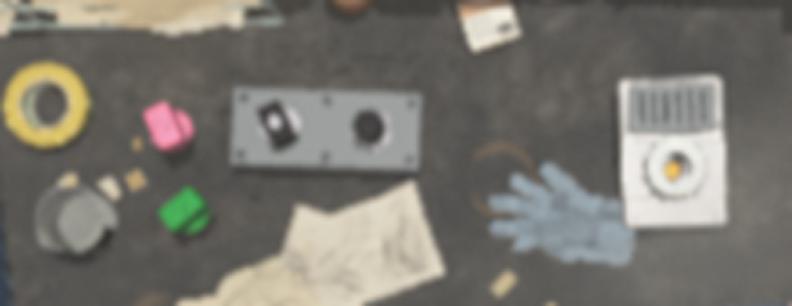

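View pics/scene.png

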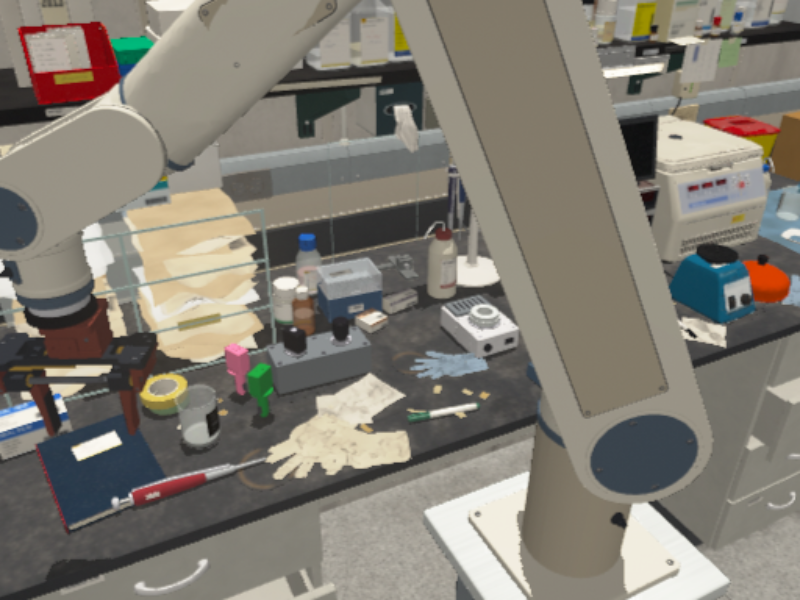

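The candidates in the crop are a black bar head at (278,125), the round knob at (369,128), a pink look-alike at (167,127) and a green one at (185,210). The black, flat-sided head in the grey block's left hole is the keyed spindle, at about (549, 216) with yaw about 26°. The hub of the drive unit is at crop (673,168). I'm moving over the spindle now.

Emit:
servo_tool --deltas '[[[-36,-17,-6],[0,0,0.12]],[[-72,-35,-12],[0,0,0.24]],[[-108,-52,-18],[0,0,0.36]],[[-144,-70,-24],[0,0,0.48]],[[-180,-87,-30],[0,0,0.6]]]' --grip -1

```text
t: 0.82
ee_pos: [390.5, 410.6, 253.0]
orientation: [1.561, 2.726, 0.0]
ft_force: [0.5, -0.5, 0.3]
width: 87.7
grasp_force: 0.0
```

```bash
cat >> h.py <<'E'
def delta(xyz,yaw_y):
    """tool-frame shift and turn to a pointing-down pose with tool y at world angle yaw_y (deg)"""
    p,r,o=tool(); a=np.radians(yaw_y); y=np.array([np.cos(a),np.sin(a),0]); z=np.array([0,0,-1.]); x=np.cross(y,z)
    T=R.from_matrix(np.stack([x,y,z],1))
    print("t",round(o["t"],2),"pos",p.round(1),"yaw_y",np.degrees(np.arctan2(*r.as_matrix()[[1,0],1])).round(1),"j",np.round(o["qpos"],2))
    print("shift",r.inv().apply(np.array(xyz)-p).round(1),"turn",(r.inv()*T).as_rotvec().round(3),"F",np.round(o["ft_force"],1),"w",round(o["width"],1))
E
python3 -c "
from h import *
delta([535,214,250],-64)"
```

```text
t 0.82 pos [390.5 410.6 253. ] yaw_y 30.4 j [ 0.79  0.3   1.73 -0.    1.1   0.26]
shift [-242.7   25.1    3.1] turn [ 0.    -0.     1.648] F [ 0.5 -0.5  0.3] w 87.7
```

Emit:
servo_tool --deltas '[[[-40,4,0],[0,0,0.12]],[[-80,8,1],[0,0,0.24]],[[-120,12,1],[0,0,0.36]],[[-160,16,2],[0,0,0.48]],[[-200,20,2],[0,0,0.6]]]'

```text
t: 1.23
ee_pos: [510.0, 248.6, 250.8]
orientation: [2.298, 2.142, 0.0]
ft_force: [-0.6, 0.2, 0.3]
width: 87.8
grasp_force: 0.0
```

Emit:
servo_tool --deltas '[[[0,0,0],[0,0,0.12]],[[0,0,0],[0,0,0.24]],[[0,0,0],[0,0,0.36]],[[0,0,0],[0,0,0.48]],[[0,0,0],[0,0,0.6]]]'

```text
t: 1.65
ee_pos: [509.3, 250.1, 250.7]
orientation: [-2.829, -1.367, -0.0]
ft_force: [0.4, -0.1, -0.6]
width: 87.3
grasp_force: 0.0
```

```bash
python3 -c "
from h import *
delta([535,214,250],-64)"
```

```text
t 1.65 pos [509.3 250.1 250.7] yaw_y -38.4 j [0.44 0.31 1.73 0.   1.1  1.11]
shift [-12.3  42.6   0.7] turn [-0.    -0.     0.447] F [ 0.4 -0.1 -0.6] w 87.3
```

Emit:
servo_tool --deltas '[[[-6,21,0],[0,0,0.12]],[[-12,42,0],[0,0,0.24]],[[-12,42,0],[0,0,0.36]],[[-12,42,0],[0,0,0.445]],[[-12,42,0],[0,0,0.445]]]'

```text
t: 2.07
ee_pos: [535.1, 214.7, 250.7]
orientation: [3.06, 0.713, 0.0]
ft_force: [-0.1, -0.4, 0.6]
width: 87.8
grasp_force: 0.0
```

```bash
python3 - <<'E'
from h import *
delta([549,215.5,130],-64)
a=get_image("wrist"); cv2.imwrite("pics/w1.png",a["frame"]); np.savez("w1.npz",**{k:a[k] for k in("depth","K","pose","frame")})
w=cloud(a); z=w[...,2]; 
for lo,hi in ((92,118),(56,68)):
    k=(z>lo)&(z<hi); n,l,st,c=cv2.connectedComponentsWithStats(k.astype(np.uint8))
    for i in range(1,n):
        if st[i,4]>150:
            x=w[l==i]; print(lo,st[i],cv2.minAreaRect(x[:,:2].astype(np.float32)),x.mean(0).round(1),np.median(x[:,2]))
E
```

```text
t 2.07 pos [535.1 214.7 250.7] yaw_y -63.8 j [ 0.36  0.32  1.71 -0.    1.11  1.47]
shift [ 12.9   5.4 120.7] turn [ 0.    -0.     0.004] F [-0.1 -0.4  0.6] w 87.8
92 [ 464    3   48   99 2405] ((722.3869018554688, 75.74237060546875), (82.25505065917969, 40.66571044921875), 38.35655975341797) [726.2  71.4  95.4] 95.47592664251624
92 [263  18  54  27 241] ((663.998779296875, 244.198486328125), (2.6411211490631104, 47.40078353881836), 0.3830409049987793) [663.7 241.4 102.1] 101.58341231868218
92 [383  32  36  35 956] ((693.9271850585938, 150.1674041748047), (26.358421325683594, 26.79775619506836), 51.45448684692383) [692.8 151.4 102.3] 103.09123707015362
92 [ 136   89   30   45 1205] ((548.6287231445312, 325.29345703125), (39.249595642089844, 24.60602378845215), 25.653465270996094) [549.3 324.5  98.3] 98.5471455715973
92 [ 245  141   26   44 1123] ((550.1549072265625, 216.68869018554688), (39.20631790161133, 23.606414794921875), 26.377416610717773) [551.  217.2 106. ] 106.38219553721626
92 [ 115  180   46   31 1002] ((468.1640930175781, 306.9354553222656), (24.320293426513672, 39.836048
[... 1026 characters left out ...]
4.5 313.1  59. ] 57.123270235108095
56 [ 202  103  183  134 9085] ((547.4835205078125, 170.9580078125), (185.15675354003906, 74.43437957763672), 87.32805633544922) [551.1 178.7  60.8] 60.648895159190204
56 [ 39 116  40  57 342] ((474.4168395996094, 404.65692138671875), (60.87181854248047, 25.41459846496582), 44.251121520996094) [477.9 399.6  62.2] 62.458437200778434
56 [ 12 119  44  57 487] ((450.83294677734375, 431.0646057128906), (58.79884719848633, 30.021318435668945), 39.111446380615234) [447.  436.3  62.2] 62.33628145632741
56 [128 168  40  27 233] ((478.07293701171875, 307.80682373046875), (18.960107803344727, 42.75153350830078), 6.008532524108887) [479.6 310.   59.8] 57.61824232134876
```

View pics/w1.png

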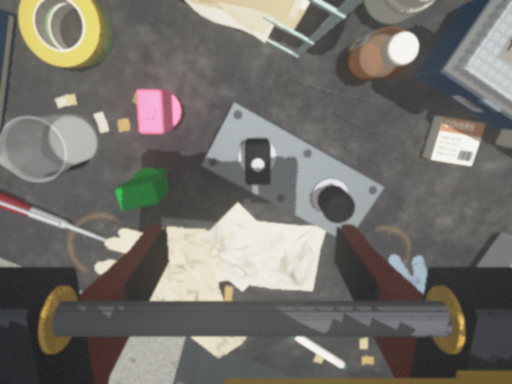

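The wrist view shows the black bar head at (258,160), the round knob at (333,202), and pink at (157,110) and green at (142,188) outside the block. The spindle is at (549.8, 216.4), yaw 26.4°, which matches the hole computed from the block's pose. I'm descending.

Emit:
servo_tool --deltas '[[[7,2.5,30],[0,0,0]],[[14,5,65],[0,0,0]],[[14,5,100],[0,0,0]],[[14,5,130],[0,0,0]],[[14,5,150],[0,0,0]]]'

```text
t: 2.53
ee_pos: [548.1, 216.5, 97.7]
orientation: [3.056, 0.725, -0.005]
ft_force: [-0.6, 0.1, -0.5]
width: 87.8
grasp_force: 0.0
```

Emit:
servo_tool --deltas '[[[0,0,12],[0,0,0]],[[0,0,22],[0,0,0]],[[0,0,29],[0,0,0]],[[0,0,29],[0,0,0]],[[0,0,29],[0,0,0]]]'

```text
t: 2.95
ee_pos: [550.1, 217.1, 72.4]
orientation: [-3.058, -0.72, -0.002]
ft_force: [-0.3, 0.3, 0.0]
width: 87.8
grasp_force: 0.0
```

Emit:
servo_tool --deltas '[[[0,0,0],[0,0,0]],[[0,0,0],[0,0,0]],[[0,0,0],[0,0,0]],[[0,0,0],[0,0,0]],[[0,0,0],[0,0,0]]]' --grip 1

```text
t: 3.37
ee_pos: [549.8, 216.9, 72.1]
orientation: [-3.058, -0.719, -0.001]
ft_force: [-0.6, 0.7, -0.7]
width: 58.2
grasp_force: 0.0
```

Emit:
servo_tool --deltas '[[[0,0,0],[0,0,0]],[[0,0,0],[0,0,0]],[[0,0,0],[0,0,0]],[[0,0,0],[0,0,0]],[[0,0,0],[0,0,0]]]'

```text
t: 3.78
ee_pos: [549.6, 216.8, 71.6]
orientation: [3.058, 0.719, -0.0]
ft_force: [0.1, -1.5, -0.4]
width: 24.8
grasp_force: 0.6
```

```bash
python3 -c "
from h import *
delta([549.8,216.4,71],-63.6); print(tool()[2]['grasp_force'])"
```

```text
t 3.78 pos [549.6 216.8  71.6] yaw_y -63.5 j [ 0.36  0.58  1.79 -0.    0.77  1.46]
shift [-0.   0.4  0.6] turn [0.    0.    0.001] F [ 0.1 -1.5 -0.4] w 24.8
0.5911318212747574
```

Emit:
servo_tool --deltas '[[[0,0,0],[0,0,0]],[[0,0,0],[0,0,0]],[[0,0,0],[0,0,0]],[[0,0,-5],[0,0,0]],[[0,0,-15],[0,0,0]]]'

```text
t: 4.2
ee_pos: [548.4, 216.4, 85.8]
orientation: [3.058, 0.719, -0.005]
ft_force: [-0.5, -0.1, -2.0]
width: 23.9
grasp_force: 30.0
```

Emit:
servo_tool --deltas '[[[0,0,-20],[0,0,0]],[[0,0,-45],[0,0,0]],[[0,0,-75],[0,0,0]],[[0,0,-105],[0,0,0]],[[0,0,-130],[0,0,0]]]'

```text
t: 4.62
ee_pos: [549.7, 216.9, 219.5]
orientation: [-3.058, -0.719, -0.002]
ft_force: [0.5, -0.1, -1.7]
width: 23.4
grasp_force: 30.0
```

```bash
python3 -c "
from h import *
delta([400,-170,215],-88); print(tool()[2]['grasp_force'])"
```

```text
t 4.62 pos [549.7 216.9 219.5] yaw_y -63.5 j [0.36 0.38 1.71 0.   1.05 1.46]
shift [-306.5  279.7    4.1] turn [-0.    -0.001  0.427] F [ 0.5 -0.1 -1.7] w 23.4
29.99960035085678
```

Emit:
servo_tool --deltas '[[[-20,20,0],[0,0,0]],[[-48,50,0],[0,0,0]],[[-76,79,0],[0,0,0]],[[-104,108,0],[0,0,0]],[[-132,137,0],[0,0,0]]]'

```text
t: 5.03
ee_pos: [491.4, 34.1, 217.5]
orientation: [3.058, 0.72, 0.001]
ft_force: [-0.5, -0.1, -2.7]
width: 23.9
grasp_force: 30.0
```

Emit:
servo_tool --deltas '[[[-28,30,0],[0,0,0.11]],[[-56,60,0],[0,0,0.22]],[[-84,90,0],[0,0,0.33]],[[-112,120,0],[0,0,0.44]],[[-138,146,0],[0,0,0.46]]]'

```text
t: 5.45
ee_pos: [433.1, -158.8, 217.6]
orientation: [3.141, -0.007, 0.002]
ft_force: [0.6, -0.3, -2.0]
width: 23.9
grasp_force: 30.0
```

Emit:
servo_tool --deltas '[[[0,0,0],[0,0,0]],[[0,0,0],[0,0,0]],[[0,0,0],[0,0,0]]]'

```text
t: 5.7
ee_pos: [433.9, -156.8, 217.2]
orientation: [-3.141, -0.002, -0.001]
ft_force: [0.0, -0.0, -2.6]
width: 23.8
grasp_force: 30.0
```

```bash
python3 - <<'E'
from h import *
delta([508,-170,215],-88)
a=get_image("wrist"); cv2.imwrite("pics/w2.png",a["frame"]); np.savez("w2.npz",**{k:a[k] for k in("depth","K","pose","frame")})
print(a["pose"].round(3),a["K"])
w=cloud(a); z=w[...,2]
for lo,hi in ((43,52),(66,78)):
    k=(z>lo)&(z<hi); n,l,st,c=cv2.connectedComponentsWithStats(k.astype(np.uint8))
    for i in range(1,n):
        if st[i,4]>400:
            x=w[l==i]; print(lo,st[i],cv2.minAreaRect(x[:,:2].astype(np.float32)),x.mean(0).round(1))
E
```

```text
t 5.7 pos [ 433.9 -156.8  217.2] yaw_y -89.9 j [-0.37  0.19  1.98  0.    0.97  1.2 ]
shift [74.1 13.2  2.2] turn [-0.    -0.001 -0.034] F [ 0.  -0.  -2.6] w 23.8
[[ 2.00000e-03 -9.62000e-01 -2.74000e-01  5.08582e+02]
 [-1.00000e+00 -3.00000e-03  0.00000e+00 -1.56075e+02]
 [-1.00000e-03  2.74000e-01 -9.62000e-01  3.77798e+02]
 [ 0.00000e+00  0.00000e+00  0.00000e+00  1.00000e+00]] [[335.88203718   0.         251.31141881]
 [  0.         335.88203718 191.25948761]
 [  0.           0.           1.        ]]
43 [ 211    0  112  159 7153] ((519.4803466796875, -170.24029541015625), (142.26133728027344, 100.16107177734375), 0.9699991345405579) [ 498.2 -169.9   47.6]
66 [ 237   68   63   64 2145] ((504.6828918457031, -170.5502166748047), (53.96406173706055, 55.16278076171875), 0.5121606588363647) [ 505.1 -170.5   70.4]
```

View pics/w2.png

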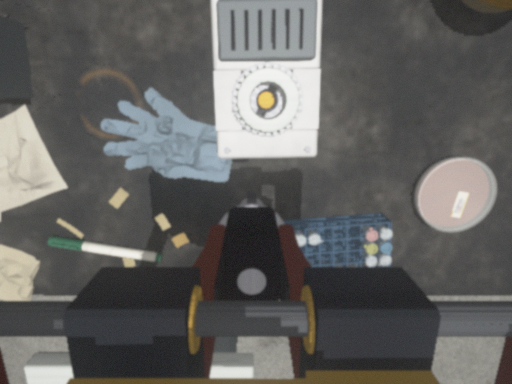

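The hub's mouth is at (267,100), with the brass ejector visible and dark crescents around it. It works out at (504.7, −170.4). The camera is nearly overhead, so the keyways may show in depth.

```bash
python3 - <<'E'
from h import *
a=dict(np.load("w2.npz")); w=cloud(a); c=np.array([504.7,-170.4])
d=w[...,:2]-c; r=np.hypot(*np.moveaxis(d,-1,0)); th=np.degrees(np.arctan2(d[...,1],d[...,0]))%360
g=a["frame"].mean(2)
k=(r>11.3)&(r<14.8)
for t in range(0,360,20):
    m=k&(abs((th-t-10))<10); print(t+10,m.sum(),np.nanmedian(w[...,2][m]).round(1) if m.any() else None,g[m].mean().round(0) if m.any() else None)
cv2.imwrite("pics/hub.png",cv2.resize(a["frame"][65:136,230:304],None,fx=8,fy=8,interpolation=cv2.INTER_CUBIC))
E
```

```text
10 22 50.6 195.0
30 18 50.9 220.0
50 19 50.4 230.0
70 19 50.2 227.0
90 16 50.5 227.0
110 19 50.8 226.0
130 14 50.2 200.0
150 13 7.8 128.0
170 25 8.5 143.0
190 20 50.3 214.0
210 19 50.3 220.0
230 22 50.3 212.0
250 21 50.1 208.0
270 20 50.2 206.0
290 20 50.2 179.0
310 28 37.5 138.0
330 14 7.6 96.0
350 11 50.2 130.0
```

View pics/hub.png

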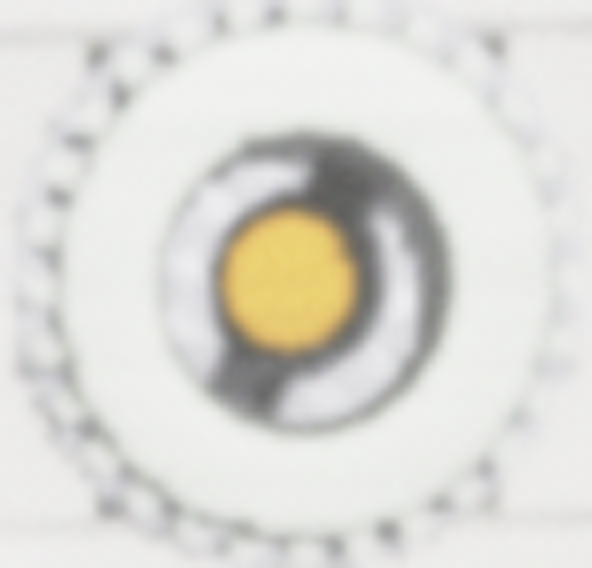

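The enlarged crop clearly shows the keyways as dark slots at (345,185) and (250,385), at about −25° in the world frame. I'll fit the angle and then feel for the final bit.

```bash
python3 - <<'E'
from h import *
a=dict(np.load("w2.npz")); K=a["K"];P=a["pose"]
# project pixels to the step plane z=50.5 (as measured)
v,u=np.mgrid[60:140,225:310]
ray=np.stack([(u-K[0,2])/K[0,0],(v-K[1,2])/K[1,1],np.ones(u.shape)],-1)@P[:3,:3].T
X=(P[:3,3]+ray*((50.5-P[2,3])/ray[...,2])[...,None])[...,:2]
c=np.array([504.7,-170.4])
z=cloud(a)[60:140,225:310,2]; g=a["frame"][60:140,225:310].mean(2)
d=X-c; r=np.hypot(d[...,0],d[...,1])
on=(abs(z-50.5)<2)&(r<16); low=(z<45)&(r<16)
print("bore centre",X[low&(r<11)].mean(0), "step+low centre",X[(on|low)].mean(0))
for rr in((11.3,14.5),(11.8,15)):
    m=low&(r>rr[0])&(r<rr[1]); t=np.arctan2(d[...,1],d[...,0])[m]
    print(m.sum(),np.degrees(np.angle(np.exp(2j*t).mean())/2), [X[m&False].size]+[X[m_].mean(0).round(1) for m_ in (m&(d[...,0]>0),m&(d[...,0]<0))])
delta([504.7,-170.4,217],-25-90)
E
```

```text
bore centre [ 504.78283446 -170.36241504] step+low centre [ 504.73474    -170.52055856]
66 -26.6857947111304 [0, array([ 515.9, -176.2]), array([ 493.3, -164.8])]
65 -26.076237604739408 [0, array([ 516.5, -176.4]), array([ 492.8, -164.8])]
t 5.75 pos [ 434.1 -156.2  217. ] yaw_y -89.9 j [-0.37  0.19  1.98  0.    0.97  1.2 ]
shift [70.6 14.3  0.1] turn [-0.    -0.     0.439] F [ 0.2  0.4 -2.3] w 23.9
```

Emit:
servo_tool --deltas '[[[20,4,0],[0,0,0.11]],[[45,9,0],[0,0,0.22]],[[70.6,14.3,10],[0,0,0.33]],[[70.6,14.3,20],[0,0,0.44]],[[70.6,14.3,27],[0,0,0.463]]]'

```text
t: 6.17
ee_pos: [505.9, -169.4, 188.9]
orientation: [-3.058, 0.72, 0.001]
ft_force: [-0.5, -1.0, -2.1]
width: 23.8
grasp_force: 30.0
```

Emit:
servo_tool --deltas '[[[0,0,12],[0,0,0]],[[0,0,25],[0,0,0]],[[0,0,38],[0,0,0]],[[0,0,45],[0,0,0]],[[0,0,45],[0,0,0]]]'

```text
t: 6.58
ee_pos: [503.2, -169.6, 143.2]
orientation: [-3.059, 0.713, 0.006]
ft_force: [-0.1, 0.8, -2.8]
width: 24.0
grasp_force: 30.0
```

```bash
python3 - <<'E'
from h import *
delta([504.7,-170.4,110],-116.4)
a=get_image("wrist"); cv2.imwrite("pics/w3.png",a["frame"])
w=cloud(a); z=w[...,2]; p,r,o=tool()
# shoulder disc / head in gripper, and hub ring
v,u=np.mgrid[:384,:512]
k=(z>66)&(z<74)&(np.hypot(w[...,0]-504.7,w[...,1]+170.4)<40); x=w[k]
print(k.sum(),x.mean(0) if k.any() else 0, cv2.minEnclosingCircle(x[:,:2].astype(np.float32)) if k.any() else 0)
E
```

```text
t 6.58 pos [ 503.2 -169.6  143.2] yaw_y -116.3 j [-0.35  0.4   1.89  0.    0.85  1.68]
shift [ 1.8  0.1 33.2] turn [0.    0.004 0.003] F [-0.1  0.8 -2.8] w 24.0
2056 [ 513.38214172 -175.24011729   70.41487985] ((504.5205078125, -170.66368103027344), 27.954639434814453)
```

View pics/w3.png

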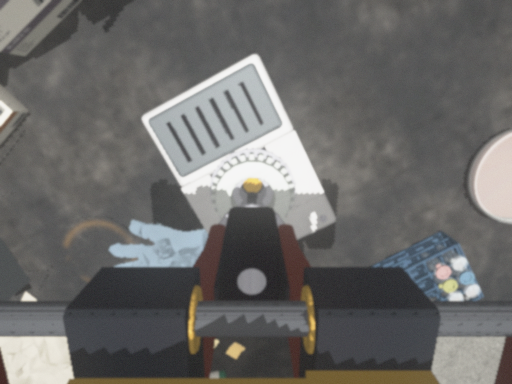

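The view shows the spindle upright over the hub, with the hub circle refitted at (504.5, −170.6). I'm lowering it in.

Emit:
servo_tool --deltas '[[[1.3,0,0],[0,0,0]],[[1.3,0,6],[0,0,0]],[[1.3,0,13],[0,0,0]],[[1.3,0,20],[0,0,0]],[[1.3,0,25],[0,0,0]]]'

```text
t: 7.05
ee_pos: [505.4, -171.5, 118.8]
orientation: [-3.058, 0.718, 0.001]
ft_force: [0.1, 0.8, -3.0]
width: 23.6
grasp_force: 30.0
```

```bash
python3 -c "
from h import *
get_image('top')
delta([504.6,-170.5,104],-116.4)"
```

```text
t 7.1 pos [ 504.9 -171.3  118. ] yaw_y -116.4 j [-0.35  0.44  1.9  -0.    0.8   1.68]
shift [-0.6 -0.6 14. ] turn [ 0.     0.002 -0.   ] F [-0.7  0.5 -2.9] w 23.6
```

Emit:
servo_tool --deltas '[[[-0.6,-0.6,3],[0,0,0]],[[-0.6,-0.6,6],[0,0,0]],[[-0.6,-0.6,9],[0,0,0]],[[-0.6,-0.6,12],[0,0,0]],[[-0.6,-0.6,13],[0,0,0]]]'

```text
t: 7.52
ee_pos: [505.3, -170.7, 106.2]
orientation: [-3.058, 0.718, 0.001]
ft_force: [-0.1, 0.4, -2.4]
width: 23.7
grasp_force: 30.0
```

Emit:
servo_tool --deltas '[[[0,0,1.5],[0,0,0]],[[0,0,3],[0,0,0]],[[0,0,4],[0,0,0]],[[0,0,5],[0,0,0]],[[0,0,5],[0,0,0]]]'

```text
t: 7.93
ee_pos: [505.4, -170.8, 101.5]
orientation: [-3.058, 0.718, 0.0]
ft_force: [-0.0, 0.6, -2.3]
width: 24.0
grasp_force: 30.0
```

Emit:
servo_tool --deltas '[[[0,0,1.5],[0,0,0]],[[0,0,3],[0,0,0]],[[0,0,4.5],[0,0,0]],[[0,0,6],[0,0,0]],[[0,0,6],[0,0,0]]]'

```text
t: 8.35
ee_pos: [505.3, -170.7, 95.3]
orientation: [-3.058, 0.718, 0.001]
ft_force: [-0.3, -0.4, -2.4]
width: 23.9
grasp_force: 30.0
```

The keys have slipped in, with no side force. I'm pressing on against the ejector.

Emit:
servo_tool --deltas '[[[0,0,2],[0,0,0]],[[0,0,4],[0,0,0]],[[0,0,6],[0,0,0]],[[0,0,8],[0,0,0]],[[0,0,8],[0,0,0]]]'

```text
t: 8.77
ee_pos: [505.7, -170.9, 87.7]
orientation: [3.058, -0.718, 0.0]
ft_force: [-0.8, -1.0, 4.2]
width: 24.0
grasp_force: 30.0
```

Emit:
servo_tool --deltas '[[[0,0,1.5],[0,0,0]],[[0,0,3],[0,0,0]],[[0,0,4],[0,0,0]],[[0,0,5],[0,0,0]],[[0,0,5],[0,0,0]]]'

```text
t: 9.18
ee_pos: [505.7, -170.9, 83.0]
orientation: [3.058, -0.718, 0.001]
ft_force: [-1.7, -0.1, 7.4]
width: 24.4
grasp_force: 30.0
```

Emit:
servo_tool --deltas '[[[0,0,0.7],[0,0,0]],[[0,0,1.4],[0,0,0]],[[0,0,2],[0,0,0]],[[0,0,2.5],[0,0,0]],[[0,0,2.5],[0,0,0]]]'

```text
t: 9.6
ee_pos: [505.7, -170.9, 81.6]
orientation: [3.058, -0.718, 0.001]
ft_force: [-5.5, 1.9, 17.6]
width: 24.2
grasp_force: 30.0
```

Emit:
servo_tool --deltas '[[[-0.5,0,0],[0,0,0]],[[-0.5,0,0],[0,0,0]],[[-0.5,0,0.3],[0,0,0]],[[-0.5,0,0.3],[0,0,0]],[[-0.5,0,0.3],[0,0,0]]]'

```text
t: 10.02
ee_pos: [505.7, -170.9, 81.6]
orientation: [3.058, -0.718, 0.002]
ft_force: [-5.3, 0.8, 19.2]
width: 24.3
grasp_force: 30.0
```

```bash
python3 - <<'E'
from h import *
delta([504.6,-170.5,81.6],-116.4)
a=get_image("scene"); w=cloud(a)
d=np.hypot(w[...,0]-505,w[...,1]+170.7)
v,u=np.where((d<40)&(w[...,2]>40)); print(u.min(),u.max(),v.min(),v.max())
f=a["frame"][max(0,v.min()-25):v.max()+20,max(0,u.min()-30):u.max()+30]
cv2.imwrite("pics/end.png",cv2.resize(f,None,fx=5,fy=5,interpolation=cv2.INTER_CUBIC)[:600,:800])
E
```

```text
t 10.02 pos [ 505.7 -170.9   81.6] yaw_y -116.4 j [-0.35  0.5   1.92 -0.    0.72  1.68]
shift [-1.2  0.2 -0. ] turn [-0.    -0.002 -0.   ] F [-5.3  0.8 19.2] w 24.3Traceback (most recent call last):
  File "<stdin>", line 5, in <module>
    return umr_minimum(a, axis, None, out, keepdims, initial, where)
ValueError: zero-size array to reduction operation minimum which has no identity
```

The tool stopped at TCP z = 81.6, the height calculated for the shoulder on the rim. The upward force is 19 N, well above what the ejector alone would give (about 9 N net), and the grip is holding at 30 N. I'm handing the job in.

```bash
python3 -c "
from h import *
print(close_job())"
```

```text
the job is handed in; nothing more can be done
None
```

The keyed spindle is in the hub, keys in the keyways and shoulder pressed on the rim, still gripped at 30 N, and the job was handed in at about 10 s; the last seating check was by height and force only (the arm hid the hub from the scene camera), and no verdict came back.

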